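# Release the two catches of a board test fixture and open its cover

## Task

The clear cover of the board test fixture is held shut by two spring catches, and either one alone keeps it shut. Set one fingertip on each of the two black catch keys at the end of the fixture away from the hinge, press both down together and hold them until the cover has sprung up; then let go of the keys and gently push the cover over until it lies back against its stop. Grip and squeeze nothing; the circuit board stays in its nest in the fixture, and the small things lying beside the fixture stay where they are.

Things in the scene. Friction and masses are not known exactly. Their poses are not given: they have to be found in the camera images.
- fixture: Board test fixture, fixed to the desk: grey box 182 x 130 mm, top 34 mm above the desk, with a board nest, a hinged clear cover and two catches. Origin on the desk under the nest; x points from the keys (front) to the hinge (back), y to the left of that, z up. Box from x = -110 to +72 mm. Hinge pillars at x = 62, y = +-57 mm, 74 mm high. At the start x points roughly to the robot's right.
- key_left_pad (a point): Middle of the top of the left catch key, 58 mm above the desk: black pad, 16 mm (x) by 24 mm (y). The two pads are 66 mm apart along y, centre to centre. The pad goes down 11 mm to its stop; the catch frees at 7 mm, 2.2 N (3 N at the stop), and springs back. The steel catch lever starts 36 mm behind the pad's middle, is 76 mm high, and its top swings 6 mm towards the pad.
- key_right_pad (a point): The same for the right catch key.
- key_left (a joint): Angle of the left key, rad: 0 up (catch engaged), 0.28 fully pressed; the cover is free from about 0.2.
- key_right (a joint): The same for the right key.
- cover (a joint): Opening of the cover, rad: 0 shut, 1.85 back against its stop, past upright. Once both catches are off, a spring leaf lifts it to 1.0 within about 2 s, where it rests (it does not fall shut); from there it is light (0.14 kg), lightly damped, and once past about 1.7 it sinks slowly to the stop by itself.
- hinge (a point): Middle of the cover's hinge axis, at x = 62 mm, 67 mm above the desk in the fixture's frame; the axis runs along the fixture's y.
- board_mid (a point): Middle of the loose circuit board in the nest under the cover, 45 x 75 x 23 mm, 50 g, half-way up. It is to stay there.
- battery: Blue 9 V block battery lying beside the fixture. Not to be disturbed; origin at the middle of its underside.
- tweezers: Steel tweezers, 122 mm long, lying beside the fixture. Not to be disturbed; origin at the middle of its underside.
- ferrite: Grey ribbed ferrite sleeve, 48 mm long, 15 mm round, lying beside the fixture. Not to be disturbed; origin at the middle of its underside.
- relay: Open-frame relay, 24 x 36 x 32 mm, beside the fixture. Not to be disturbed; origin at the middle of its underside.
- cover_tab (a point): Middle of the top of the tab to push the cover by: an aluminium strip 42 mm wide (y), 7 mm thick at its round top, 25 mm high, square on the cover's front edge, 105 mm from the hinge axis. Moves with the cover, a frame 102 mm wide and 6 mm thick with a clear panel, reaching 107 mm from the hinge axis. Push it along its arc about the hinge.

How it is judged:
By the outcome, as a careful person would: the job done as asked, in the order asked, and still so for the second after the job is handed in, with the robot touching nothing.
It also fails if it takes over 51 s, if anything falls off the work surface, if the arm or the gripper's body presses on something with over 40 N, if the wrist force passes 120 N, or if a joint passes its speed limit or range.

## Robot

A 6-joint arm with a two-finger parallel gripper is mounted at the origin on a cart in front of the work surface, level with it; the furniture and walls round the work are solid. World frame = base frame: x ahead of the robot, y to its left, z up, the work surface at z = 0. Lengths are in mm, angles in rad, forces in N, time in s.
With the tool pointing down it reaches from about 375 to 825 mm from the base axis. Payload 5.5 kg.
Tool frame: the origin (TCP) lies at the very end of the fingers, on their centre line; the grasp point (between the pads) lies 19 mm behind it (bot.grasp_offset is the distance from the TCP to the grasp point, in mm); z points along the fingers, y is the direction in which the jaws open and shut (so a half turn about z gives the same grasp; the last joint's range is limited). The gripper opens to 85 mm and grips with 20 to 120 N. Pads are 22 mm wide; open, the fingers measure 114 mm over their backs; the gripper's body (76 mm by 85 mm) begins 54 mm behind the grasp point. The pads swing forward as they close: fully open they stand 13 mm farther back than shut.
Start: joints at [1.207, 0.314, -0.047, 1.21, 0, 1.571], TCP at [213.493, 560.728, 231.299] pointing down, gripper open.
Joint ranges: [-2.67, 2.67], [-0.69, 1.73], [-1.03, 1.25], [-2.08, 2.16], [-1.42, 1.45], [-3.14, 3.14]. Speed limits (rad/s): [2.39, 2.39, 3.01, 3.14, 3.14, 3.14].

## Interface

Orientations are given as a unit quaternion [w, x, y, z].
In Python, from bench import bot, optics, models gives the robot as it stands. The module is installed in compiled form; this text tells all that it offers.
- The arm moves only by the tool drive_tool, never from a script. Its argument "increments" is a list of rows, each a list of 3 entries, a list of its own where there are three numbers: the turn, a rotation vector about the world's x, y, z scaled (see below), then the shift along the world's x, y, z scaled (see below), then the gripper command: -1 is shut, 1 is fully open, values between are in proportion. A call has 1 to 10 rows; each row shifts and turns the commanded pose from where the row before left it; what a row does not reach is not made up. The controller multiplies each number of a shift by 0.02 m and each number of a turn by 2 pi rad. A row lasts 1/10 s, in which the tool goes at most 50 mm and 8.59 degrees, less where a joint would pass 70% of its speed; a pose out of reach is approached as far as the arm can. A call with a number of a shift or a turn outside -1 to 1 is refused whole. A call with a gripper value outside its range is refused whole. The fingers move at their own pace and stop on an object; "grip_force" is the grip in N (left out, the last holds). Time passes only in rows, so rows that do not move let the fingers close. It gives the time, the measured TCP pose, the force and the opening at its end, in the units of the state.
- bot.get_state(): the state, without advancing time (a new reading comes with each control period).
- optics.get_image(name): name is "side" or "top"; returns (picture, depth): 400x640x3 uint8, red, green, blue; 400x640 float32, mm along the optical axis (not along the pixel's ray), 0 where there is no reading.
- optics.camera_params(name): a dict with "fovy" (degrees; the focal length in pixels is half the picture's height over the tangent of half this angle, whatever the lens; pixels are square), "cx", "cy" (the principal point, pixels), "rvec" (rotation vector, rad) and "tvec" (3), from world to camera coordinates, as OpenCV has them. Camera axes: x right, y down, z forward; pixel columns grow to the right and rows downward; lengths in mm; the calibration is good to about 2 mm. A picture is of the moment at which its call begins. camera_params takes no time and is no camera call.
- bot.finish_job(): hands the job in, once; it reports no verdict.
Trained networks look in the newest picture that a camera, given by its name, has taken for a name from the list of things; names that differ only in an ending like _2 or _b are one class to them, and where a whole thing is asked for, a point or a joint stands for the part that bears it (a point fixed in the world has none). Each returns a list of dicts, best first, with "confidence" (0 to 1); they miss things now and then, are a little off and sometimes report something else, mostly with a low value. They report only what shows in the picture. A call takes as long as a camera call.
- models.recognise(camera, name): "box" ([left, top, right, bottom] in pixels, round what is visible of it).
- models.outline_of(camera, name): "mask" (400x640 bool, what is visible of it) and "box" ([left, top, right, bottom] in pixels, round what is visible of it).
The state is a dict: "t": time; "qpos": joint angles; "joint_vel": joint speeds; "joint_efforts": joint torques, N m; "tcp_pos": TCP position; "ee_rot": TCP orientation; "contact_force": force on the tool from outside, world axes, zero at the start; "ft_torque": the same for the moment, N m; "finger_gap": finger opening in mm.
Only numpy, scipy, OpenCV 4.12 (cv2) and the standard library are available. Lean on these libraries where they do the work, as an engineer would, in place of code of your own. Each camera call takes 0.05 s, during which the arm holds its last target. There are 200 camera calls.

## Working session

There is one attempt and no reset: what is moved stays moved. The work goes in short steps, Python scripts to look and compute and a tool call to move; the robot and the scene stay as the last step left them, time stands still between calls to the robot, and variables do not carry over. Pictures are saved under pics/ and viewed, about 8 in all and at most 12, crops included, and the job is handed in when it is done.

Besides the shell and the picture viewer there is one more tool, called after "Emit:" in YAML: its name, and indented under it one key for each argument. drive_tool: Moves the arm, as the interface text tells. Its arguments: {"type":"object","properties":{"increments":{"type":"array"},"grip_force":{"type":"number"}},"required":["increments"]}

```bash
mkdir -p pics; cat > h.py <<'E'
import numpy as np, cv2
from bench import bot, optics, models
def cam(n):
    p=optics.camera_params(n); f=200/np.tan(np.radians(p['fovy'])/2)
    R=cv2.Rodrigues(np.array(p['rvec'],float))[0]; t=np.array(p['tvec'],float).ravel()
    return f,p['cx'],p['cy'],R,t
def world(n,u,v,d):
    f,cx,cy,R,t=cam(n); d=np.asarray(d,float)
    c=np.stack([(np.asarray(u)-cx)/f*d,(np.asarray(v)-cy)/f*d,d],-1)
    return (c-t)@R
def cloud(n,depth):
    v,u=np.mgrid[0:400,0:640]; return world(n,u,v,depth)
def proj(n,P):
    f,cx,cy,R,t=cam(n); c=np.atleast_2d(P)@R.T+t
    return np.stack([cx+f*c[:,0]/c[:,2],cy+f*c[:,1]/c[:,2]],-1)
def save(im,name): cv2.imwrite('pics/'+name,im[:,:,::-1])
E
python3 - <<'E'
from h import *
s=bot.get_state(); print(s)
for n in ['side','top']:
    im,d=optics.get_image(n); save(im,n+'0.png'); np.save(n+'0.npy',d)
    print(n,optics.camera_params(n), 'campos',-cam(n)[3].T@cam(n)[4])
    W=cloud(n,d)
    for k in ['key_left_pad','cover_tab','fixture','hinge','battery','relay','tweezers','ferrite']:
        for r in models.outline_of(n,k)[:3]:
            m=r['mask']&(d>0); print(k,round(r['confidence'],2),np.round(r['box']),np.round(np.median(W[m],0)) if m.any() else None)
E
```

```text
{'t': 0.0, 'qpos': array([ 1.20701861e+00,  3.14252629e-01, -4.80745497e-02,  1.21021038e+00,
       -1.53823687e-05,  1.57080026e+00]), 'joint_vel': array([ 0.00041839,  0.00131605, -0.00149159,  0.00015284,  0.00037346,
       -0.00127478]), 'joint_efforts': array([-1.86301986e-03, -5.39590144e+01,  3.39748085e+01,  1.94387930e-02,
       -2.17947252e-05,  5.28007334e-06]), 'tcp_pos': array([213.28157672, 560.18868074, 230.42061186]), 'ee_rot': array([-1.49917662e-04,  1.80889456e-01,  9.83503049e-01, -8.57645774e-04]), 'contact_force': array([ 0.43406289, -1.08609105, -0.0034794 ]), 'ft_torque': array([ 0.01545687, -0.04273764, -0.0079022 ]), 'finger_gap': 85.44558578056909}
side {'fovy': 44.149364559572284, 'cx': 316.28881383117096, 'cy': 191.94116269115383, 'rvec': array([ 2.11873561, -0.18908597,  0.1308109 ]), 'tvec': array([-399.34492003,  190.88615517,  726.19204254])} campos [ 285.64590644 -581.03038452  551.43347779]
cover_tab 0.83 [294. 162. 363. 211.] [459. 211.  71.]
fixture 0.98 [272. 158. 374. 236.] [452. 180.  41.]
hinge 0.94 [275. 159. 370. 236.] [452. 181.  42.]
battery 0.86 [338. 252. 365. 281.] [473.  28.  17.]
relay 0.4 [274. 173. 288. 175.] [396. 338.  22.]
tweezers 0.76 [320. 249. 351. 292.] [440.  67.   8.]
ferrite 0.44 [325. 234. 345. 254.] [458.  91.  14.]
top {'fovy': 56.71220077796454, 'cx': 320.32893773208895, 'cy': 199.38856499817084, 'rvec': array([ 2.16310023, -2.05785491,  0.21174274]), 'tvec': array([171.27533091, 483.09185931, 855.75612419])} campos [289.76933147 185.91686286 936.21588443]
key_left_pad 0.68 [270. 194. 291. 206.] [474. 304.  58.]
cover_tab 0.77 [289. 178. 342. 226.] [460. 206.  70.]
fixture 0.64 [266. 175. 345. 241.] [449. 229.  68.]
hinge 0.77 [268. 173. 347. 239.] [449. 230.  68.]
battery 0.49 [372. 200. 395. 211.] [472.  36.  17.]
relay 0.65 [258. 222. 269. 240.] [395. 335.  17.]
ferrite 0.4 [352. 207. 368. 218.] [458.  97.  14.]
```

```bash
python3 - <<'E'
from h import *
a=cv2.imread('pics/top0.png')[150:270,235:415]; b=cv2.imread('pics/side0.png')[130:310,240:410]
a=cv2.resize(a,(780,520),interpolation=cv2.INTER_CUBIC); cv2.imwrite('pics/topc.png',a)
cv2.imwrite('pics/sidec.png',cv2.resize(b,None,fx=3.3,fy=3.3,interpolation=cv2.INTER_CUBIC))
E
```

```text
(no output)
```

View pics/topc.png

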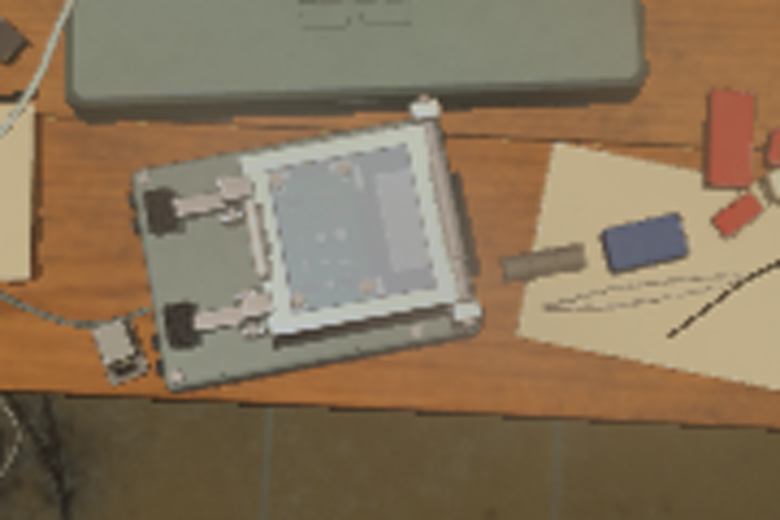

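View pics/sidec.png

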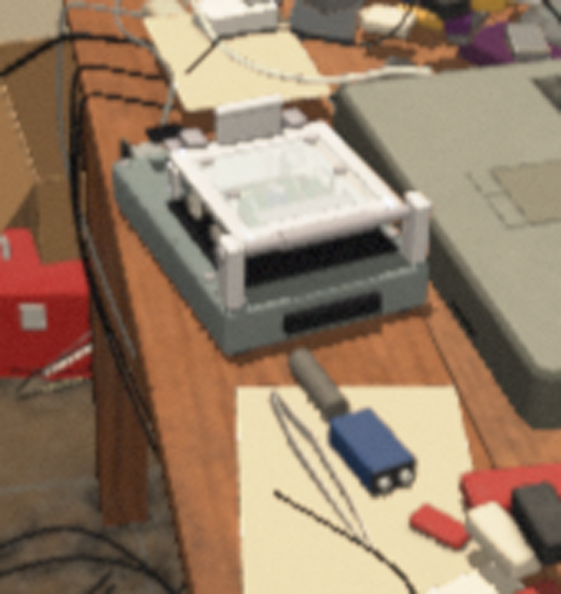

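```bash
python3 - <<'E'
from h import *
im=cv2.imread('pics/top0.png'); d=np.load('top0.npy'); W=cloud('top',d)
g=im.max(2)
def onz(u,v,z):
    f,cx,cy,R,t=cam('top'); C=-R.T@t; r=R.T@np.array([(u-cx)/f,(v-cy)/f,1]); return C+r*(z-C[2])/r[2]
P=[];F=[]
for (u,v),y in [((271.9,198.7),33),((277.2,225),-33)]:
    u0,v0=int(u),int(v); s=np.s_[v0-9:v0+10,u0-9:u0+10]
    m=(g[s]<70)&(abs(W[s][...,2]-58)<6)
    vv,uu=np.nonzero(m); print(m.sum(),W[s][m].min(0).round(),W[s][m].max(0).round(),np.median(W[s][m],0).round(1))
    p=onz(uu.mean()+u0-9,vv.mean()+v0-9,58); print(p.round(1)); P.append(p[:2]);F.append((None,y))
for c,y in [((425,105),57),((467,312),-57)]:
    u,v=235+c[0]/4.333,150+c[1]/4.333; u0,v0=int(u),int(v); s=np.s_[v0-7:v0+8,u0-7:u0+8]
    m=(abs(W[s][...,2]-74)<4)&(g[s]>150); q=W[s][m]; print('pillar',m.sum(),np.median(q,0).round(1),onz(u,v,74).round(1))
    P.append(np.median(q,0)[:2] if False else onz(u,v,74)[:2])
P=np.array(P); print('pad sep',np.linalg.norm(P[0]-P[1]),'pillar sep',np.linalg.norm(P[2]-P[3]))
y=P[0]-P[1]+P[2]-P[3]; print('y dir',y/np.linalg.norm(y)); x=P[2:].mean(0)-P[:2].mean(0); print('x dir',x/np.linalg.norm(x),np.linalg.norm(x))
# box top edges: points at z 34
for n in ['top','side']:
    d=np.load(n+'0.npy');W=cloud(n,d)
    m=(abs(W[...,2]-34)<4)&(W[...,0]>340)&(W[...,0]<560)&(W[...,1]>90)&(W[...,1]<340)
    r=cv2.minAreaRect(W[m][:,:2].astype(np.float32)); print(n,m.sum(),r)
E
```

```text
Traceback (most recent call last):
ValueError: zero-size array to reduction operation minimum which has no identity
```

```bash
cat > m.py <<'E'
from h import *
im=cv2.imread('pics/top0.png'); d=np.load('top0.npy'); W=cloud('top',d)
g=im.max(2)
def onz(u,v,z):
    f,cx,cy,R,t=cam('top'); C=-R.T@t; r=R.T@np.array([(u-cx)/f,(v-cy)/f,1]); return C+r*(z-C[2])/r[2]
P=[]
print(g[190:210,262:290]); print(W[198:202,264:284,2].round())
for (u,v) in [(271.9,198.7),(277.2,225)]:
    u0,v0=int(u),int(v); s=np.s_[v0-7:v0+8,u0-7:u0+8]
    m=(g[s]<75)
    n,l,st,c=cv2.connectedComponentsWithStats(m.astype(np.uint8)); k=1+st[1:,4].argmax(); m=l==k
    print(st[k], W[s][m][:,2].round()[:30]); p=onz(c[k][0]+u0-7,c[k][1]+v0-7,58); print(p.round(1)); P.append(p[:2])
for c in [(425,105),(467,312)]:
    u,v=235+c[0]/4.333,150+c[1]/4.333; u0,v0=int(u),int(v); s=np.s_[v0-7:v0+8,u0-7:u0+8]
    m=(abs(W[s][...,2]-74)<4)&(g[s]>150); q=W[s][m]; print('pillar',m.sum(),np.median(q,0).round(1),onz(u,v,74).round(1))
    P.append(onz(u,v,74)[:2])
P=np.array(P); print('pad sep',np.linalg.norm(P[0]-P[1]),'pillar sep',np.linalg.norm(P[2]-P[3]))
y=P[0]-P[1]+P[2]-P[3]; print('y dir',y/np.linalg.norm(y)); x=P[2:].mean(0)-P[:2].mean(0); print('x dir',x/np.linalg.norm(x),np.linalg.norm(x))
for n in ['top','side']:
    d=np.load(n+'0.npy');W=cloud(n,d)
    m=(abs(W[...,2]-34)<4)&(W[...,0]>340)&(W[...,0]<560)&(W[...,1]>90)&(W[...,1]<340)
    r=cv2.minAreaRect(W[m][:,:2].astype(np.float32)); print(n,m.sum(),r)
E
python3 m.py
```

```text
[[155 154 149 127 139 158 165 136 135 135 136 137 137 136 136 136 138 138
  138 138 138 137 138 143 148 148 142 141]
 [148 149 146 126 139 168 163 149 136 136 136 137 137 136 137 137 138 139
  138 139 138 137 141 168 162 170 171 170]
 [147 149 145 116 130 142 134 137 135 134 133 134 135 137 137 137 137 139
  138 138 137 135 137 182 174 168 168 167]
 [153 154 148 127 126 135 132 132 128 108  96 101 116 133 137 137 137 138
  137 137 135 136 135 135 176 171 171 170]
 [161 156 124 105 128 131  92  73  76  74  78  79  85 104 133 136 138 139
  140 141 131 131 141 155 176 174 174 172]
 [152 150 122  82 123 130  83  76  76  77  77  75  82 111 116 135 145 154
  162 170 166 166 166 163 156 174 173 166]
 [150 149 122  84 107 129  94  75  72  76  77  75 107 173 173 169 169 168
  169 168 168 168 168 163 126  97  95  94]
 [152 155 146  77  92 127  94  74  73  73  76  74  93 145 171 171 170 171
  171 171 171 167 167 171 165 109 110 100]
 [149 149 145 119  93 126 112  75  76  77  76  74  78 111 174 171 170 170
  174 174 169 132 104 100 103 125 162 120]
 [144 143 141 135 117 127 131  73  73  75  73  
[... 1557 characters left out ...]
 34. 37. 33.
  35. 35.]]
[8 6 3 6 8] [60. 60. 56. 57. 62. 56. 59. 57.]
[465.6 309.7  58. ]
[ 3  2  8 10 61] [56. 59. 59. 57. 57. 58. 59. 59. 59. 59. 35. 58. 58. 57. 59. 60. 59. 60.
 57. 56. 58. 57. 60. 59. 59. 60. 59. 58. 60. 57.]
[405.4 297.3  58. ]
pillar 42 [527.4 169.7  73. ] [532.3 167.3  74. ]
pillar 52 [424.1 144.1  72.2] [417.4 139.6  74. ]
pad sep 61.51198779885637 pillar sep 118.20371908382558
y dir [0.97472196 0.22342135]
x dir [ 0.25362259 -0.96730325] 155.14155920230763
top 1431 ((466.3784484863281, 214.2353515625), (185.29664611816406, 247.08201599121094), 0.3227677643299103)
side 1244 ((464.80865478515625, 214.1409149169922), (165.8984375, 260.462646484375), 4.867486000061035)
```

```bash
sed -i 's/^print(g\[190.*$//; s/g\[s\]<75/(g[s]<90)\&(abs(W[s][...,2]-58)<6)/; s/^for n in .*$/raise SystemExit/' m.py; cat > m2.py <<'E'
from h import *
d=np.load('top0.npy');W=cloud('top',d)
import numpy as np
x=np.array([.235,-.972]);x/=np.linalg.norm(x);y=np.array([-x[1],x[0]])
# box outline: z 30..80 region, in fixture axes
m=(W[...,2]>28)&(W[...,2]<85)&(W[...,0]>330)&(W[...,0]<555)&(W[...,1]>90)&(W[...,1]<345)
n,l,st,c=cv2.connectedComponentsWithStats(m.astype(np.uint8),connectivity=4);k=1+st[1:,4].argmax()
q=W[l==k]; print(st[k],cv2.minAreaRect(q[abs(q[:,2]-34)<4][:,:2].astype(np.float32)))
m=(abs(W[...,2]-70)<9)&(l==k); q=W[m]
for a in (x,y): print(np.percentile(q[:,:2]@a,[0,2,98,100]).round(1))
q=W[l==k];q=q[abs(q[:,2]-34)<5]
for a in (x,y): print('box',np.percentile(q[:,:2]@a,[0,1,99,100]).round(1))
E
python3 m.py 2>&1|tail -12; python3 m2.py
```

```text
File "m.py", line 20
    d=np.load(n+'0.npy');W=cloud(n,d)
IndentationError: unexpected indent
[ 262  166   98   74 4284] ((469.139404296875, 214.72598266601562), (170.20042419433594, 239.973388671875), 6.7624616622924805)
[-197.9 -149.5  -34.8  -30. ]
[432.2 446.7 548.4 563.4]
box [-209.8 -208.8    1.    29.2]
box [432.2 432.9 600.4 609.7]
```

```bash
sed -i '/^raise SystemExit/,$d' m.py; cat >> m.py <<'E'
C=[onz(235+a/4.333,150+b/4.333,34)[:2] for a,b in [(135,172),(170,390),(484,326)]]
C=np.array(C); print(C.round(1),np.linalg.norm(C[0]-C[1]),np.linalg.norm(C[2]-C[1])); a=C[0]-C[1];b=C[2]-C[1]
print('theta y',np.arctan2(a[1],a[0]),'theta x',np.arctan2(b[0],-b[1]))
E
python3 m.py
```

```text
[ 4  3  8 10 58] [58. 60. 60. 59. 60. 59. 60. 58. 57. 60. 58. 60. 54. 59. 59. 56. 59. 56.
 58. 57. 58. 58. 60. 61. 58. 57. 57. 60. 59. 59.]
[468.9 313.2  58. ]
[ 3  2  9 10 64] [58. 56. 59. 59. 57. 57. 58. 59. 59. 59. 59. 58. 58. 57. 59. 60. 59. 58.
 60. 57. 56. 58. 57. 60. 59. 59. 60. 59. 58. 60.]
[405.5 297.3  58. ]
pillar 42 [527.4 169.7  73. ] [532.3 167.3  74. ]
pillar 52 [424.1 144.1  72.2] [417.4 139.6  74. ]
pad sep 65.42860094469826 pillar sep 118.20371908382558
y dir [0.97141946 0.23736942]
x dir [ 0.24074391 -0.97058867] 156.41373168947234
[[495.2 331.8]
 [370.9 302.2]
 [415.8 127.5]] 127.78522265572448 180.3779882710325
theta y 0.23386059882674914 theta x 0.25167100536229087
```

Emit:
drive_tool:
  increments:
    - [[0,0,-0.0219],[0.8,-0.9,0],0.2]
    - [[0,0,-0.0219],[0.8,-0.9,0],0.2]
    - [[0,0,-0.0219],[0.8,-0.9,0],0.2]
    - [[0,0,-0.0219],[0.8,-0.9,0],0.2]
    - [[0,0,-0.0219],[0.8,-0.9,0],0.2]
    - [[0,0,-0.0219],[0.8,-0.9,0],0.2]
    - [[0,0,-0.0222],[0.8,-0.9,0],0.2]
    - [[0,0,0],[0.8,-0.9,0],0.2]
    - [[0,0,0],[0.8,-0.9,0],0.2]
    - [[0,0,0],[0.8,-0.9,0],0.2]

```text
t: 1.9
tcp_pos: [374.1, 380.0, 231.4]
ee_rot: [0.0, 0.617, 0.787, 0.0]
contact_force: [-0.0, -0.1, 0.1]
finger_gap: 51.4
```

Emit:
drive_tool:
  increments:
    - [[0,0,0],[0.8,-0.9,-0.5],0.2]
    - [[0,0,0],[0.8,-0.9,-0.5],0.2]
    - [[0,0,0],[0.8,-0.9,-0.5],0.2]
    - [[0,0,0],[0.8,-0.98,-1],0.2]
    - [[0,0,0],[0,0,-1],0.2]
    - [[0,0,0],[0,0,-1],0.2]
    - [[0,0,0],[0,0,-1],0.2]
    - [[0,0,0],[0,0,0],0.2]
    - [[0,0,0],[0,0,0],0.2]

```text
t: 2.8
tcp_pos: [437.3, 307.0, 121.5]
ee_rot: [-0.0, 0.617, 0.787, -0.0]
contact_force: [-0.4, 0.4, 0.6]
finger_gap: 51.5
```

```bash
cat > st.py <<'E'
from h import *
from scipy.spatial.transform import Rotation as Ro
s=bot.get_state(); R=Ro.from_quat(s['ee_rot'],scalar_first=True).as_matrix()
print(s['t'],s['tcp_pos'].round(1),'F',s['contact_force'].round(2),'gap',round(s['finger_gap'],1),'toolx',R[:,0].round(3),'y',R[:,1].round(3),'z',R[:,2].round(3))
E
python3 st.py; python3 - <<'E'
from h import *
im,d=optics.get_image('side'); save(im,'side1.png'); a=im[120:250,240:400]; save(cv2.resize(a,None,fx=4.5,fy=4.5,interpolation=cv2.INTER_CUBIC),'s1c.png')
E
```

```text
2.8 [437.3 307.  121.5] F [-0.38  0.38  0.6 ] gap 51.5 toolx [-0.24   0.971 -0.   ] y [ 0.971  0.24  -0.001] z [-0.001 -0.    -1.   ]
```

View pics/s1c.png

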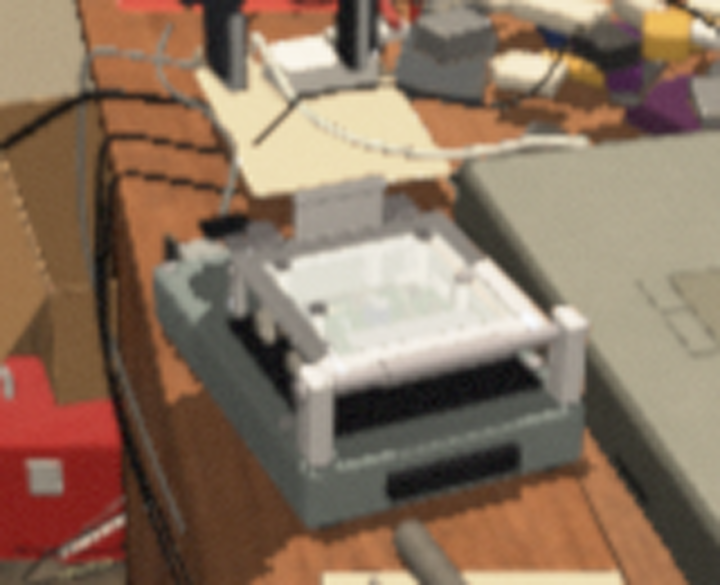

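Emit:
drive_tool:
  increments:
    - [[0,0,0],[0,0,-1],0.2]
    - [[0,0,0],[0,0,-1],0.2]
    - [[0,0,0],[0,0,-0.4],0.2]
    - [[0,0,0],[0,0,0],0.2]
    - [[0,0,0],[0,0,0],0.2]

```text
t: 3.35
tcp_pos: [438.1, 307.6, 74.3]
ee_rot: [0.0, 0.617, 0.787, 0.001]
contact_force: [-0.1, 0.0, -0.5]
finger_gap: 51.4
```

```bash
python3 st.py; python3 - <<'E'
from h import *
im,d=optics.get_image('side'); a=im[140:220,250:360]; A=cv2.resize(a,None,fx=7,fy=7,interpolation=cv2.INTER_CUBIC)
W=cloud('side',d); x=np.array([.240,-.971]);y=np.array([.971,.24]);o=np.array([459.9,213.7])
q=W.reshape(-1,3);fx=(q[:,:2]-o)@x;fy=(q[:,:2]-o)@y
for s in (33,-33):
    m=(abs(fx+90)<30)&(abs(fy-s)<16)&(q[:,2]>64)&(q[:,2]<100)
    print(s,m.sum(),[np.percentile(v[m],[0,5,50,95]).round(1) for v in (fx,fy,q[:,2])] if m.any() else '')
save(A,'s2c.png')
E
```

```text
3.35 [438.1 307.6  74.3] F [-0.12  0.03 -0.49] gap 51.4 toolx [-0.24   0.971  0.   ] y [0.971 0.24  0.001] z [ 0.001  0.001 -1.   ]
33 78 [array([-107.7, -106.7,  -90.4,  -83.8]), array([26.9, 27.8, 29.2, 40.9]), array([75.5, 80.7, 90.6, 98.8])]
-33 69 [array([-103.8, -101.1,  -89. ,  -84. ]), array([-36.7, -36.3, -29.5, -23.5]), array([78.4, 81.9, 91.5, 98. ])]
```

View pics/s2c.png

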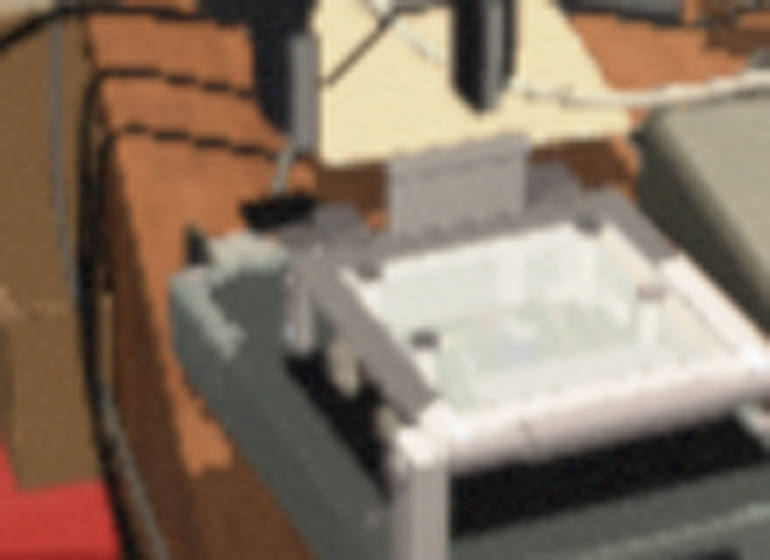

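Emit:
drive_tool:
  increments:
    - [[0,0,0],[0,0,-0.4],0.2]
    - [[0,0,0],[0,0,-0.3],0.2]
    - [[0,0,0],[0,0,-0.1],0.2]
    - [[0,0,0],[0,0,0],0.2]

```text
t: 3.8
tcp_pos: [437.1, 306.8, 56.7]
ee_rot: [-0.0, 0.617, 0.787, -0.001]
contact_force: [0.1, -0.5, -0.1]
finger_gap: 51.8
```

Emit:
drive_tool:
  increments:
    - [[0,0,0],[0,0,-0.1],0.2]
    - [[0,0,0],[0,0,-0.1],0.2]
    - [[0,0,0],[0,0,-0.1],0.2]
    - [[0,0,0],[0,0,0],0.2]

```text
t: 4.2
tcp_pos: [437.6, 307.7, 51.5]
ee_rot: [-0.0, 0.617, 0.787, 0.0]
contact_force: [-0.9, 1.4, 2.5]
finger_gap: 51.2
```

Emit:
drive_tool:
  increments:
    - [[0,0,0],[0,0,-0.1],0.2]
    - [[0,0,0],[0,0,-0.1],0.2]
    - [[0,0,0],[0,0,0],0.2]
    - [[0,0,0],[0,0,0],0.2]

```text
t: 4.6
tcp_pos: [437.6, 307.7, 47.5]
ee_rot: [-0.0, 0.617, 0.787, 0.0]
contact_force: [-1.0, 2.7, 5.5]
finger_gap: 51.3
```

Emit:
drive_tool:
  increments:
    - [[0,0,0],[0,0,-0.1],0.2]
    - [[0,0,0],[0,0,-0.1],0.2]
    - [[0,0,0],[0,0,0],0.2]

```text
t: 4.9
tcp_pos: [437.8, 307.7, 44.9]
ee_rot: [-0.0, 0.617, 0.787, 0.001]
contact_force: [-6.4, 0.3, 17.3]
finger_gap: 50.8
```

```bash
cat > cv.py <<'E'
from h import *
im,d=optics.get_image('side'); W=cloud('side',d); x=np.array([.240,-.971]);y=np.array([.971,.24]);o=np.array([459.9,213.7])
q=W.reshape(-1,3);fx=(q[:,:2]-o)@x;fy=(q[:,:2]-o)@y
m=(fx>-60)&(fx<190)&(abs(fy)<51)&(q[:,2]>82)
r=np.hypot(62-fx,q[:,2]-67); m&=(r<130)&(r>30)
a=np.arctan2(q[:,2]-67,62-fx)
print('n',m.sum(),'angle pct',np.percentile(a[m],[10,50,90]).round(2),'max z',np.percentile(q[m,2],98).round(), 'fx of top',fx[m][q[m,2].argsort()[-20:]].mean().round(1))
for n in ['side']:
    for r in models.outline_of(n,'cover_tab')[:1]:
        k=r['mask'].ravel(); print('mask',r['confidence'],np.median(fx[k]).round(),np.median(q[k,2]).round())
cv2.imwrite('pics/last.png',im[:,:,::-1])
E
python3 st.py; python3 cv.py
```

```text
4.9 [437.8 307.7  44.9] F [-6.35  0.29 17.34] gap 50.8 toolx [-0.24   0.971  0.001] y [0.971 0.24  0.001] z [ 0.001  0.001 -1.   ]
n 2222 angle pct [0.8  0.83 0.89] max z 162.0 fx of top 7.4
mask 0.77 24.0 109.0
```

Emit:
drive_tool:
  increments:
    - [[0,0,0],[0,0,0.04],0.2]
    - [[0,0,0],[0,0,0],0.2]
    - [[0,0,0],[0,0,0],0.2]
    - [[0,0,0],[0,0,0],0.2]
    - [[0,0,0],[0,0,0],0.2]
    - [[0,0,0],[0,0,0],0.2]
    - [[0,0,0],[0,0,0],0.2]
    - [[0,0,0],[0,0,0],0.2]
    - [[0,0,0],[0,0,0],0.2]
    - [[0,0,0],[0,0,0],0.2]

```text
t: 6.0
tcp_pos: [437.7, 307.6, 45.1]
ee_rot: [-0.0, 0.617, 0.787, 0.001]
contact_force: [-3.8, 0.6, 11.8]
finger_gap: 51.1
```

Emit:
drive_tool:
  increments:
    - [[0,0,0],[0,0,0],0.2]
    - [[0,0,0],[0,0,0],0.2]
    - [[0,0,0],[0,0,0],0.2]
    - [[0,0,0],[0,0,0],0.2]
    - [[0,0,0],[0,0,0],0.2]
    - [[0,0,0],[0,0,0],0.2]
    - [[0,0,0],[0,0,0],0.2]
    - [[0,0,0],[0,0,0],0.2]
    - [[0,0,0],[0,0,0],0.2]
    - [[0,0,0],[0,0,0],0.2]

```text
t: 7.0
tcp_pos: [437.7, 307.6, 45.1]
ee_rot: [-0.0, 0.617, 0.787, 0.001]
contact_force: [-4.2, 1.0, 12.7]
finger_gap: 51.3
```

```bash
python3 st.py; python3 cv.py; python3 - <<'E'
from h import *
a=cv2.imread('pics/last.png')[90:240,230:400]; cv2.imwrite('pics/s3c.png',cv2.resize(a,None,fx=4,fy=4,interpolation=cv2.INTER_CUBIC))
E
```

```text
7.0 [437.7 307.6  45.1] F [-4.21  1.05 12.68] gap 51.3 toolx [-0.24   0.971  0.001] y [0.971 0.24  0.001] z [ 0.001  0.001 -1.   ]
n 2274 angle pct [0.97 1.   1.05] max z 171.0 fx of top 24.2
mask 0.9 32.0 115.0
```

View pics/s3c.png

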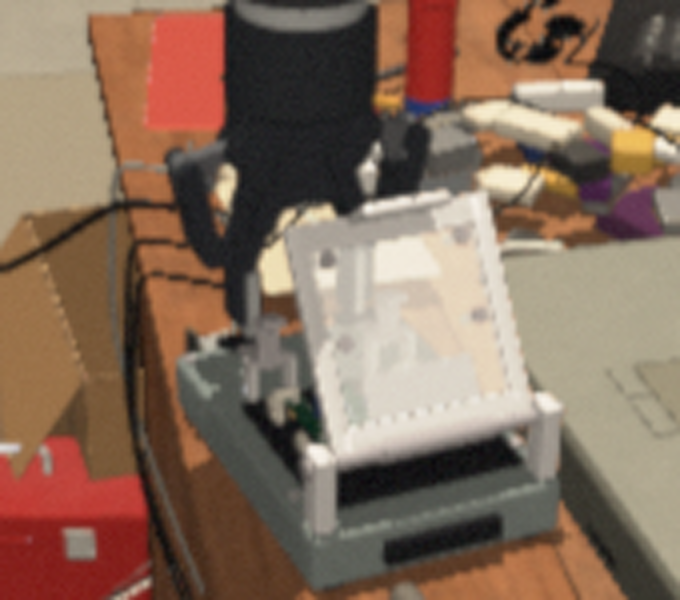

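Emit:
drive_tool:
  increments:
    - [[0,0,0],[0,0,0.2],0.2]
    - [[0,0,0],[0,0,0.4],0.2]
    - [[0,0,0],[0,0,0.8],0.2]
    - [[0,0,0],[0,0,1],0.2]
    - [[0,0,0],[0,0,1],0.2]
    - [[0,0,0],[0,0,1],-1]
    - [[0,0,0],[0,0,0.5],-1]
    - [[0,0,0],[0,0,0],-1]
    - [[0,0,0],[0,0,0],-1]
    - [[0,0,0],[0,0,0],-1]

```text
t: 8.1
tcp_pos: [436.8, 306.5, 140.9]
ee_rot: [-0.0, 0.617, 0.787, -0.001]
contact_force: [-0.1, -0.6, -0.5]
finger_gap: -0.2
```

Emit:
drive_tool:
  increments:
    - [[0,0,0],[0.12,-0.48,0],-1]
    - [[0,0,0],[0.12,-0.48,0],-1]
    - [[0,0,0],[0.12,-0.48,0],-1]
    - [[0,0,0],[0.12,-0.49,0],-1]
    - [[0,0,0],[0.12,-0.49,0],-1]
    - [[0,0,0],[0.12,-0.49,0],-1]
    - [[0,0,0],[0.12,-0.49,0],-1]
    - [[0,0,0],[0,0,0],-1]
    - [[0,0,0],[0,0,0],-1]

```text
t: 9.0
tcp_pos: [454.4, 238.9, 142.2]
ee_rot: [-0.0, 0.617, 0.787, 0.0]
contact_force: [-0.2, 0.3, -0.5]
finger_gap: 0.2
```

```bash
python3 st.py; python3 cv.py; python3 - <<'E'
from h import *
a=cv2.imread('pics/last.png')[90:240,230:400]; cv2.imwrite('pics/s4c.png',cv2.resize(a,None,fx=4,fy=4,interpolation=cv2.INTER_CUBIC))
E
```

```text
9.0 [454.4 238.9 142.2] F [-0.25  0.3  -0.53] gap 0.2 toolx [-0.239  0.971  0.   ] y [0.971 0.239 0.   ] z [ 0.  0. -1.]
n 2416 angle pct [0.96 1.   1.05] max z 171.0 fx of top 24.2
mask 0.72 31.0 114.0
```

View pics/s4c.png

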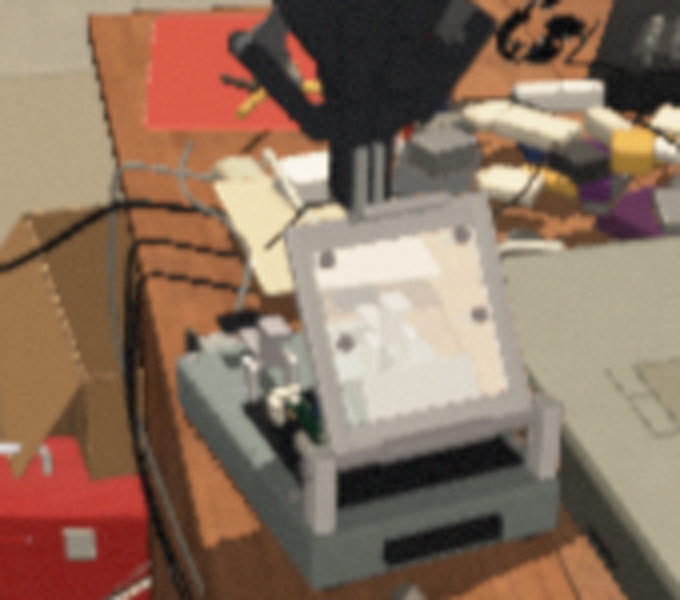

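Emit:
drive_tool:
  increments:
    - [[0,0,0],[0.036,-0.146,0],-1]
    - [[0,0,0],[0.036,-0.146,0],-1]
    - [[0,0,0],[0.036,-0.146,0],-1]
    - [[0,0,0],[0.036,-0.146,0],-1]
    - [[0,0,0],[0.036,-0.146,0],-1]
    - [[0,0,0],[0.036,-0.146,0],-1]
    - [[0,0,0],[0.036,-0.146,0],-1]
    - [[0,0,0],[0.036,-0.146,0],-1]
    - [[0,0,0],[0.036,-0.146,0],-1]
    - [[0,0,0],[0.036,-0.146,0],-1]

```text
t: 10.1
tcp_pos: [461.5, 209.6, 142.1]
ee_rot: [0.0, 0.617, 0.787, -0.0]
contact_force: [-0.0, 0.7, -0.2]
finger_gap: 0.2
```

```bash
python3 st.py; python3 cv.py
```

```text
10.1 [461.5 209.6 142.1] F [-0.04  0.73 -0.16] gap 0.2 toolx [-0.24   0.971 -0.   ] y [ 0.971  0.24  -0.   ] z [-0. -0. -1.]
n 2469 angle pct [1.14 1.17 1.21] max z 181.0 fx of top 16.1
mask 0.94 41.0 118.0
```

Emit:
drive_tool:
  increments:
    - [[0,0,0],[0.036,-0.146,0],-1]
    - [[0,0,0],[0.036,-0.146,0],-1]
    - [[0,0,0],[0.036,-0.146,0],-1]
    - [[0,0,0],[0.036,-0.146,0],-1]
    - [[0,0,0],[0.036,-0.146,0],-1]
    - [[0,0,0],[0.036,-0.146,0],-1]
    - [[0,0,0],[0.036,-0.146,0],-1]
    - [[0,0,0],[0.036,-0.146,0],-1]
    - [[0,0,0],[0.036,-0.146,0],-1]
    - [[0,0,0],[0.036,-0.146,0],-1]

```text
t: 11.2
tcp_pos: [468.8, 180.4, 142.1]
ee_rot: [0.0, 0.617, 0.787, -0.0]
contact_force: [0.3, 0.6, 0.7]
finger_gap: -0.1
```

Emit:
drive_tool:
  increments:
    - [[0,0,0],[0.036,-0.146,0],-1]
    - [[0,0,0],[0.036,-0.146,0],-1]
    - [[0,0,0],[0.036,-0.146,0],-1]
    - [[0,0,0],[0.036,-0.146,0],-1]
    - [[0,0,0],[0.036,-0.146,0],-1]
    - [[0,0,0],[0,0,0],-1]

```text
t: 11.8
tcp_pos: [472.4, 165.7, 142.1]
ee_rot: [0.0, 0.617, 0.787, -0.0]
contact_force: [-0.5, 0.1, 0.5]
finger_gap: 0.1
```

```bash
python3 st.py; python3 cv.py
```

```text
11.8 [472.4 165.7 142.1] F [-0.51  0.1   0.46] gap 0.1 toolx [-0.239  0.971 -0.   ] y [ 0.971  0.239 -0.   ] z [ 0. -0. -1.]
n 2366 angle pct [1.56 1.61 1.66] max z 195.0 fx of top 60.6
mask 0.57 65.0 126.0
```

Emit:
drive_tool:
  increments:
    - [[0,0,0],[0.024,-0.097,0],-1]
    - [[0,0,0],[0.024,-0.097,0],-1]
    - [[0,0,0],[0.024,-0.097,0],-1]
    - [[0,0,0],[0.024,-0.097,0],-1]
    - [[0,0,0],[0.024,-0.097,0],-1]
    - [[0,0,0],[0.024,-0.097,0],-1]
    - [[0,0,0],[0.024,-0.097,0],-1]
    - [[0,0,0],[0,0,0],-1]
    - [[0,0,0],[0,0,0],-1]

```text
t: 12.8
tcp_pos: [475.7, 152.5, 142.1]
ee_rot: [-0.0, 0.617, 0.787, 0.0]
contact_force: [0.4, 0.1, 0.6]
finger_gap: 0.1
```

```bash
python3 st.py; python3 cv.py
```

```text
12.8 [475.7 152.5 142.1] F [0.35 0.15 0.56] gap 0.1 toolx [-0.239  0.971  0.   ] y [0.971 0.239 0.   ] z [ 0.  0. -1.]
n 2164 angle pct [1.67 1.81 1.88] max z 195.0 fx of top 69.7
mask 0.62 76.0 126.0
```

Emit:
drive_tool:
  increments:
    - [[0,0,0],[-0.06,0.24,0],-1]
    - [[0,0,0],[-0.12,0.48,0],-1]
    - [[0,0,0],[-0.2,0.8,0],-1]
    - [[0,0,0],[-0.24,0.97,0],-1]
    - [[0,0,0],[-0.24,0.97,0.5],-1]
    - [[0,0,0],[-0.24,0.97,1],-1]
    - [[0,0,0],[-0.24,0.97,1],-1]
    - [[0,0,0],[0,0.5,1],-1]
    - [[0,0,0],[0,0,0],-1]
    - [[0,0,0],[0,0,0],-1]

```text
t: 13.9
tcp_pos: [448.7, 271.1, 212.0]
ee_rot: [0.0, 0.616, 0.788, 0.0]
contact_force: [-0.7, -1.3, -0.1]
finger_gap: 0.2
```

Emit:
drive_tool:
  increments:
    - [[0,0,0],[0,0,0],-1]
    - [[0,0,0],[0,0,0],-1]
    - [[0,0,0],[0,0,0],-1]
    - [[0,0,0],[0,0,0],-1]
    - [[0,0,0],[0,0,0],-1]
    - [[0,0,0],[0,0,0],-1]
    - [[0,0,0],[0,0,0],-1]
    - [[0,0,0],[0,0,0],-1]
    - [[0,0,0],[0,0,0],-1]
    - [[0,0,0],[0,0,0],-1]

```text
t: 14.9
tcp_pos: [448.8, 270.6, 212.1]
ee_rot: [0.0, 0.617, 0.787, 0.0]
contact_force: [0.5, 0.3, 0.3]
finger_gap: 0.3
```

```bash
python3 st.py; python3 cv.py; python3 - <<'E'
from h import *
a=cv2.imread('pics/last.png')[90:290,230:430]; cv2.imwrite('pics/s5c.png',cv2.resize(a,None,fx=3,fy=3,interpolation=cv2.INTER_CUBIC))
im,d=optics.get_image('top'); W=cloud('top',d); x=np.array([.240,-.971]);y=np.array([.971,.24]);o=np.array([459.9,213.7])
fx=(W[...,:2]-o)@x;fy=(W[...,:2]-o)@y
m=(abs(fy)<51)&(fx>60)&(fx<150)&(W[...,2]>120)&(W[...,2]<200); print('top view cover',m.sum(),np.percentile(fx[m],[2,50,98]),np.percentile(W[m][:,2],[2,98]))
for k in ['battery','relay','tweezers','ferrite']:
    for n in ['top']:
        for r in models.outline_of(n,k)[:1]: print(k,r['confidence'],np.round(r['box']),np.median(W[r['mask']],0).round())
save(cv2.resize(im[150:270,235:415],(780,520),interpolation=cv2.INTER_CUBIC),'t5.png')
E
```

```text
14.9 [448.8 270.6 212.1] F [0.46 0.31 0.34] gap 0.3 toolx [-0.24   0.971  0.   ] y [0.971 0.24  0.   ] z [ 0.  0. -1.]
n 1735 angle pct [1.83 1.86 1.97] max z 172.0 fx of top 90.4
mask 0.68 79.0 125.0Traceback (most recent call last):
  File "<stdin>", line 5, in <module>
    return _quantile_unchecked(
        a, q, axis, out, overwrite_input, method, keepdims, weights)
    return _ureduce(a,
                    func=_quantile_ureduce_func,
    ...<5 lines>...
                    overwrite_input=overwrite_input,
                    method=method)
    r = func(a, **kwargs)
    result = _quantile(arr,
                       quantiles=q,
    ...<2 lines>...
                       out=out,
                       weights=wgt)
    slices_having_nans = np.isnan(arr[-1, ...])
                                  ~~~^^^^^^^^^
IndexError: index -1 is out of bounds for axis 0 with size 0
```

View pics/s5c.png

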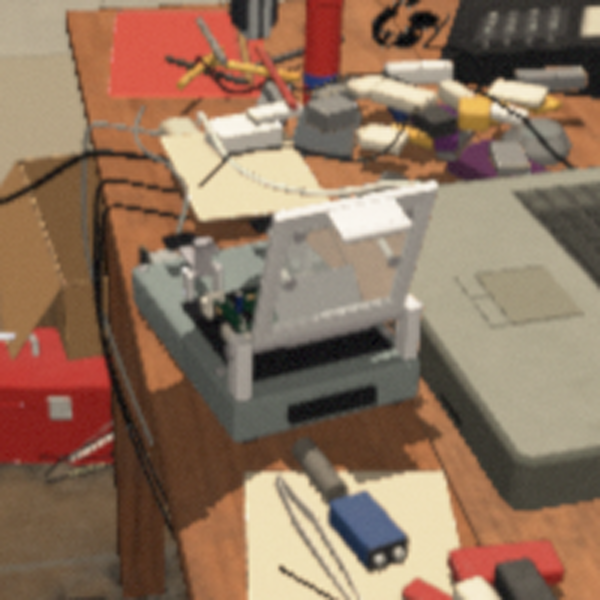

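The cover lies back past upright at about 1.86 rad. The small items are where they were, and the arm is clear.

```bash
python3 -c "
from h import *
d=np.load('side0.npy');im,e=optics.get_image('side')
for n,s in [('items',np.s_[235:295,315:370])]: print(n,np.median(abs(e[s]-d[s])),np.percentile(abs(e[s]-d[s]),98))
print(bot.finish_job())"
```

```text
items 1.3969116 5.205577
the job is handed in; nothing more can be done
None
```

The cover is open and lying back against its stop, and I handed the job in at about 15 s of the 51 s allowed.

- **Keys:** I set one fingertip on each catch key and pressed both down to the stop together. The highest force I read was about 17 N at the wrist. I held them for about 2 s, until the cover measured 1.00 rad open.
- **Cover:** I lifted off the keys, shut the empty fingers and pushed the cover slowly by its front edge at the tab to about 1.8 rad. I then backed the arm away.
- **Last checks:**
  - The side camera puts the cover at about 1.86 rad, which matches the 1.85 rad stop.
  - The wrist force is back to zero within its noise, and the arm is clear of everything.
  - The battery, tweezers and ferrite read the same depth as at the start. In the last side picture they lie where they did, and the board is still in its nest.
- **Failed check:** the last top-camera check stopped on an error in my script because it found no cover points in the search area. I therefore have no second camera reading of the cover, and the relay's position was not measured again. The arm did not go near the relay after I left the keys.

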